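# Set the damper of the kit-parts scale

### The arm

A 7-joint arm with a two-finger parallel gripper is mounted at the origin on the work surface. World frame = base frame: x ahead of the robot, y to its left, z up, the work surface at z = 0. Lengths are in m, angles in rad, forces in N, time in s.
With the tool pointing down it reaches from about 0.375 to 0.925 m from the base axis. Payload 3.1 kg.
Tool frame: the origin (TCP) lies between the finger pads; the fingertips stand nose_length ahead of it and the grasp point (between the pads) lies 2 mm behind it (nose_length is the distance from the TCP to the fingertips, in m); z points along the fingers, y is the line along which they close (so a half turn about z gives the same grasp; the last joint's range is limited). The gripper opens to 85 mm and grips with 20 to 120 N. Pads are 22 mm wide; open, the fingers measure 114 mm over their backs; the gripper's body (76 mm by 85 mm) begins 54 mm behind the grasp point. The pads swing forward as they close: fully open they stand 13 mm farther back than shut.
Start: joints at [1.2, 0.383, 0.044, 1.598, -0.018, 1.161, -0.05], TCP at [0.175, -0.626, 0.248] pointing down, gripper open.
Joint ranges: [-2.61, 2.61], [-0.41, 2.15], [-1.48, 1.57], [0, 2.5], [-1.57, 4.71], [0.05, 1.97], [-2.85, 2.85]. Speed limits (rad/s): [2.79, 2.79, 3.14, 3.14, 3.14, 3.14, 3.14].

### API

Orientations are given as a unit quaternion [w, x, y, z].
In Python, from plant import observe, get_image, hand_in, nose_length gives the robot as it stands.
- The arm moves only by the tool arm_command, never from a script. Its argument "moves" is a list of rows, each a list of 7 numbers: the shift along the world's x, y, z in m, then the turn, a rotation vector about the world's x, y, z in rad, then the finger opening in m, from 0 to 0.0854. A call has 1 to 20 rows; each row shifts and turns the commanded pose from where the row before left it; what a row does not reach is not made up. A row lasts 1/8 s, in which the tool goes at most 62.5 mm and 10.7 degrees, less where a joint would pass 70% of its speed; a pose out of reach is approached as far as the arm can. A call is refused whole if a number of a shift passes 0.0625 or a number of a turn 0.188, either way. A call with a gripper value outside its range is refused whole. The fingers move at their own pace and stop on an object; "squeeze" is the grip in N (left out, the last holds). Time passes only in rows, so rows that do not move let the fingers close. It gives the time, the measured TCP pose, the force, the opening and the grip force at its end, in the units of the state.
- observe(): the state, without advancing time (a new reading comes with each control period).
- get_image(name): name is "scene" or "top" or "wrist"; returns a dict with "pixels" (420x560x3 uint8, blue, green, red), "fx", "fy", "cx", "cy" (pixels), "R" (3x3) and "t" (3): a world point X has camera coordinates R X + t. Camera axes: x right, y down, z forward; pixel columns grow to the right and rows downward; lengths in m; the calibration is good to about 2 mm. A picture is of the moment at which its call begins. There is no depth.
- hand_in(): hands the job in; it is judged then, once.
The state is a dict: "t": time; "joint_pos": joint angles; "qd": joint speeds; "tau": joint torques, N m; "eef_pos": TCP position; "orientation": TCP orientation; "force": force on the tool from outside, world axes, zero at the start; "torque": the same for the moment, N m; "gripper_width": finger opening in m; "finger_force": force on a finger pad.
Only numpy, scipy, OpenCV 4.12 (cv2) and the standard library are available. Lean on these libraries where they do the work, as an engineer would, in place of code of your own. Each camera call takes 0.05 s, during which the arm holds its last target. There are 200 camera calls.

### The job

First take the larger check weight and stand it gently in the centre of the scale's sprung pan, without driving the pan down onto its stop, and let go of it. Then screw the knurled damper cap at the other end of the scale clockwise until it bottoms out, back it off a quarter turn, and finish still holding the cap between the fingers there so that the thread locker can set, with the weight resting on the pan. Leave the small weight, the wooden frame and the glue tube where they are.

Things in the scene. Friction and masses are not known exactly. Their poses are not given: they have to be found in the camera images.
- scale: Check scale fixed to the bench: a wooden plinth 150 mm (its x) by 320 mm (its y) by 25 mm high. Origin: centre of the plinth's underside. The pan's axis stands at y = +80 mm and the damper cap's axis at y = -80 mm in this frame.
- pan_top (a point): Centre of the top face of the scale's flat round steel pan, 110 mm across, 5 mm thick, no rim, with an engraved centre ring 55 mm across. With nothing on it, 70 mm above the bench. It rides straight up and down on a spring.
- pan (a joint): How far the pan is pressed down, in m: 0 empty, about 0.008 under the large weight alone, 0.020 on its hard lower stop. It starts to move at about 1.2 N, then takes 0.45 N per mm, and is damped (20 N s/m).
- weight: The larger check weight: plain steel, about 0.5 kg, a cylinder 46 mm across and 40 mm high with a narrow neck and a small knob (21 mm across) on top, 62 mm high in all; best gripped round the cylinder. Loose, upright on the bench. Origin: centre of its underside.
- cap: Knurled brass damper cap, an upright cylinder 44 mm across and 26 mm high, already started on its stud. Origin: centre of its underside, 78 mm above the bench when bottomed out, on the thread's axis; z up. A raised steel rib on its top runs from the axis to the rim and shows how far it has turned. Below it stands the damper's 36 mm wide body, in a collar 52 mm across up to 31 mm above the bench.
- cap_thread (a joint): How far the cap is unscrewed, in rad: 0 = bottomed out (a hard stop), growing anticlockwise seen from above, at most 6.28; a quarter turn is 1.571. The cap rises 5 mm per turn. It starts 2.4 to 3.6 rad open, turns with about 0.05 N m and stays where it is left.
- small_weight: The smaller check weight, not needed: steel, 32 mm across, 44 mm high, 0.18 kg, upright on the bench. Origin: centre of its underside.
- frame: Square panel frame of a wooden kit, 130 by 130 by 10 mm, loose on the bench, not needed. Origin: centre of its underside.
- glue: Glue tube lying on the bench, about 93 by 30 by 22 mm, white with a red cap, loose, not needed. Origin: underside, at the middle of its white part.
Mind the look-alikes: they are no part of the job. Leave any purple or turquoise look-alike of the weight alone.

How it is judged:
By the outcome, as a careful person would: the job done as asked, in the order asked, and still so for the second after the job is handed in, while the arm keeps its last pose, push and grip.
It also fails if it takes over 72 s, if anything falls off the work surface, if the arm or the gripper's body presses on something with over 40 N, if the wrist force passes 120 N, or if a joint passes its speed limit or range.

## Working session

There is one attempt and no reset: what is moved stays moved. The work goes in short steps, Python scripts to look and compute and a tool call to move; the robot and the scene stay as the last step left them, time stands still between calls to the robot, and variables do not carry over. Pictures are saved under pics/ and viewed, at most 10 in all, crops included, and the job is handed in when it is done.

Besides the shell and the picture viewer there is one more tool, called after "Call:" as name([rows], argument=value, ...), one row to a line, values as JSON. arm_command: Moves the arm, as the interface text tells. Its arguments: {"type":"object","properties":{"moves":{"type":"array"},"squeeze":{"type":"number"}},"required":["moves"]}

```bash
mkdir -p pics; ls
python3 - <<'E'
from plant import *
import cv2,numpy as np
print(observe(),nose_length)
for n in("top","scene"):
    d=get_image(n);cv2.imwrite(f"pics/{n}0.png",d["pixels"]);print(n,d["fx"],d["cx"],d["cy"],np.round(d["R"],3).tolist(),d["t"])
E
```

```text
pics
{'t': 0.0, 'joint_pos': array([ 1.20017647,  0.38382955,  0.04381339,  1.59961343, -0.01791032,
        1.16120919, -0.04993106]), 'qd': array([ 2.35195373e-04,  4.73686791e-05, -5.59754495e-05,  1.13109316e-03,
       -1.39874121e-03, -1.29039348e-04,  3.30338097e-04]), 'tau': array([ 2.10611674e-04, -4.33465433e+01,  1.02419872e+00, -2.49513817e+01,
        1.05785407e-02,  1.11680260e-02,  1.23570470e-05]), 'eef_pos': array([ 0.17490347, -0.62507028,  0.24687203]), 'orientation': array([-1.31127968e-03,  9.90705418e-01,  1.36018367e-01, -2.43600144e-04]), 'force': array([ 0.20245065, -0.80298721, -0.19038969]), 'torque': array([0.00702388, 0.05889073, 0.04988929]), 'finger_force': 0.0, 'gripper_width': 0.08528908533573444} 0.017
top 397.7725378597112 281.31632593695895 214.61154114065738 [[0.014, -1.0, 0.002], [-0.998, -0.014, -0.063], [0.063, -0.001, -0.998]] [-0.04177656  0.58323872  1.18723899]
scene 410.3362454304169 277.3010494151046 213.12093312116082 [[-0.682, 0.731, -0.017], [0.562, 0.509, -0.651], [-0.468, -0.453, -0.759]] [ 0.38044053 -0.26219095  1.48003541]
```

View pics/top0.png

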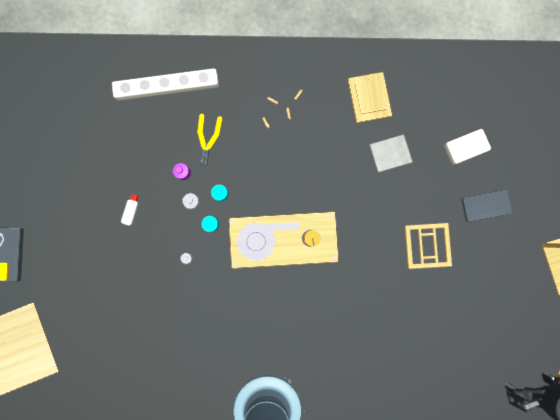

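View pics/scene0.png

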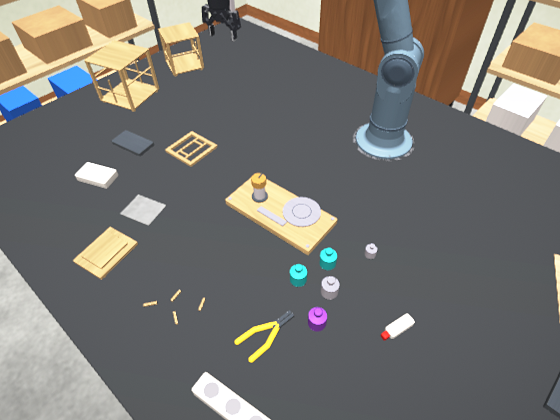

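The top view shows the grey weight at (190,201), with turquoise look-alikes at (219,192) and (209,224) and a purple one at (181,171). The pan is at (257,241), the cap at (313,238), the small weight at (186,258) and the frame at (429,246). In the scene view the weight is at (330,287), the cap at (259,182) and the pan at (302,211).

```bash
cat > h.py <<'E'
from plant import *
import cv2,numpy as np
def ray(d,u,v):
    R=np.array(d["R"]);t=np.array(d["t"]);c=-R.T@t
    return c,R.T@np.array([(u-d["cx"])/d["fx"],(v-d["cy"])/d["fy"],1])
def onz(d,u,v,z):
    c,r=ray(d,u,v);return c+r*(z-c[2])/r[2]
def proj(d,X):
    p=np.array(d["R"])@X+np.array(d["t"]);return np.array([d["fx"]*p[0]/p[2]+d["cx"],d["fy"]*p[1]/p[2]+d["cy"]])
def masks(d):
    h=cv2.cvtColor(d["pixels"],cv2.COLOR_BGR2HSV)
    return dict(grey=cv2.inRange(h,(0,0,90),(180,50,255)),turq=cv2.inRange(h,(80,120,60),(100,255,255)),
      purp=cv2.inRange(h,(135,100,50),(165,255,255)),wood=cv2.inRange(h,(10,40,120),(30,150,255)),brass=cv2.inRange(h,(8,160,80),(25,255,255)))
def blobs(m,amin=25):
    n,l,s,c=cv2.connectedComponentsWithStats(m)
    return [(c[i],s[i],l==i) for i in range(1,n) if s[i][4]>=amin]
E
python3 - <<'E'
from h import *
for n in("top","scene"):
    d=get_image(n);print(n,"cam",np.round(ray(d,0,0)[0],3))
    x0,x1,y0,y1=(100,470,140,280) if n=="top" else (150,400,130,340)
    for k,m in masks(d).items():
        m2=np.zeros_like(m);m2[y0:y1,x0:x1]=m[y0:y1,x0:x1]
        for c,s,_ in blobs(m2):
            print(k,np.round(c,1),s.tolist(),*(np.round(onz(d,*c,z)[:2],3) for z in(.025,.04,.07,.104)))
d=get_image("top")["pixels"];cr=cv2.resize(d[150:275,165:345],None,fx=4.4,fy=4.4,interpolation=cv2.INTER_CUBIC);cv2.imwrite("pics/crop1.png",cr)
E
```

```text
top cam [ 0.508 -0.032  1.222]
grey [279.9 204.5] [100, 140, 370, 140, 43300] [ 0.614 -0.029] [ 0.613 -0.029] [ 0.61  -0.029] [ 0.607 -0.029]
grey [260.1 238.7] [237, 222, 63, 39, 1371] [0.51  0.029] [0.51  0.028] [0.51  0.027] [0.51  0.025]
grey [426.1 230.5] [421, 229, 11, 4, 41] [ 0.542 -0.47 ] [ 0.541 -0.464] [ 0.54  -0.453] [ 0.54  -0.441]
grey [440.3 244.6] [436, 228, 10, 34, 248] [ 0.5   -0.512] [ 0.5   -0.506] [ 0.5   -0.494] [ 0.5   -0.481]
grey [414.9 246.2] [411, 230, 9, 34, 241] [ 0.494 -0.436] [ 0.494 -0.431] [ 0.495 -0.421] [ 0.495 -0.409]
grey [427.5 245.4] [422, 236, 12, 20, 216] [ 0.497 -0.474] [ 0.497 -0.468] [ 0.497 -0.457] [ 0.498 -0.445]
grey [428.7 260.4] [424, 259, 11, 4, 41] [ 0.452 -0.477] [ 0.453 -0.471] [ 0.454 -0.46 ] [ 0.456 -0.447]
turq [219.2 192.4] [211, 184, 17, 17, 226] [0.648 0.155] [0.646 0.153] [0.643 0.148] [0.639 0.143]
turq [209.7 223.6] [201, 216, 18, 16, 228] [0.553 0.182] [0.553 0.179] [0.551 0.174] [0.55  0.168]
purp [181.3 171.1] [173, 163, 18, 17, 237] [0.711 0.272] [0.709 0.268] [0.704 0.26 ] [0.698 0.252]
wood [289.7 240. ] [228, 211, 1
[... 1358 characters left out ...]
 148.1] [165, 131, 53, 36, 782] [ 0.508 -0.459] [ 0.517 -0.444] [ 0.536 -0.412] [ 0.558 -0.376]
wood [278.7 213.8] [225, 172, 113, 84, 3218] [ 0.523 -0.027] [ 0.532 -0.018] [0.551 0.   ] [0.572 0.02 ]
wood [175.1 295.2] [170, 289, 11, 13, 50] [ 0.904 -0.037] [ 0.907 -0.028] [ 0.913 -0.01 ] [0.92  0.011]
wood [201.1 303.8] [198, 297, 7, 14, 48] [0.874 0.032] [0.878 0.04 ] [0.885 0.055] [0.893 0.073]
wood [153.  302.6] [150, 300, 7, 6, 30] [ 0.955 -0.061] [ 0.957 -0.052] [ 0.962 -0.033] [ 0.967 -0.012]
wood [174.8 317.3] [172, 311, 6, 14, 47] [0.942 0.012] [0.945 0.02 ] [0.95  0.037] [0.955 0.056]
wood [258.1 328.9] [239, 323, 37, 17, 56] [0.825 0.185] [0.829 0.191] [0.838 0.202] [0.848 0.214]
```

View pics/crop1.png

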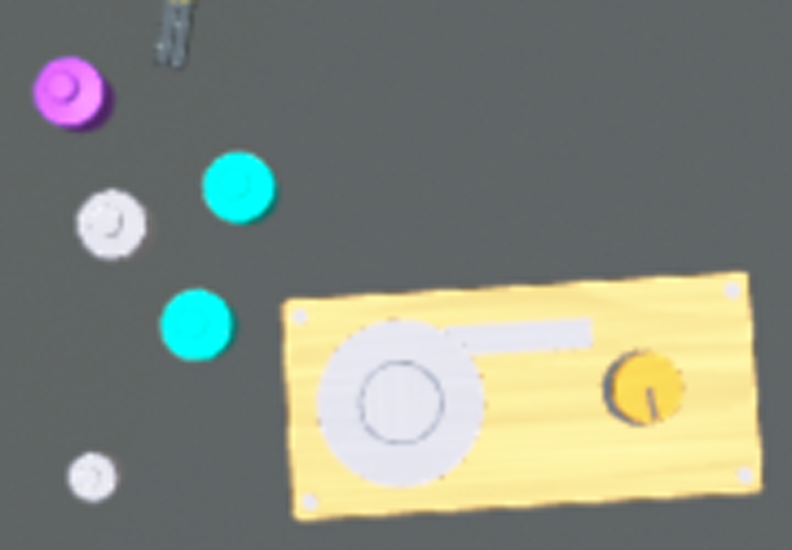

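Run:
```python
from h import *
from scipy.spatial.transform import Rotation as Ro
d=get_image("top");s=get_image("scene")
def grey(d,lo,box):
    h=cv2.cvtColor(d["pixels"],cv2.COLOR_BGR2HSV);m=cv2.inRange(h,(0,0,lo),(180,45,255))
    z=np.zeros_like(m);x0,x1,y0,y1=box;z[y0:y1,x0:x1]=m[y0:y1,x0:x1];return z
for lo in(140,170):
  for c,st,_ in blobs(grey(d,lo,(170,335,180,275))): print("top",lo,np.round(c,1),st.tolist(),np.round([onz(d,*c,z)[:2] for z in(.035,.07)],4).tolist())
  for c,st,_ in blobs(grey(s,lo,(270,390,190,305))): print("sc",lo,np.round(c,1),st.tolist(),np.round([onz(s,*c,z)[:2] for z in(.025,.07)],4).tolist())
h=cv2.cvtColor(d["pixels"],cv2.COLOR_BGR2HSV)
m=cv2.inRange(h,(8,30,90),(32,255,255));z=np.zeros_like(m);z[205:275,225:345]=m[205:275,225:345]
pts=cv2.findNonZero(z);r=cv2.minAreaRect(cv2.convexHull(pts));b=cv2.boxPoints(r)
B=np.array([onz(d,*p,.0251)[:2] for p in b]);print(B.round(4).tolist(),B.mean(0),[np.linalg.norm(B[i]-B[i-1]).round(4) for i in range(4)])
e=B[1]-B[0];f=B[2]-B[1];L=e if np.linalg.norm(e)>np.linalg.norm(f) else f
L=L*np.sign(L[1])/np.linalg.norm(L);print("ydir",L,"pan",B.mean(0)+.08*L,"cap",B.mean(0)-.08*L)
print(observe()["t"])
```

```text
top 140 [189.7 200.6] [182, 193, 16, 16, 205] [[0.621, 0.2412], [0.6177, 0.2332]]
top 140 [260.  238.8] [237, 222, 63, 39, 1359] [[0.5097, 0.0288], [0.5097, 0.027]]
top 140 [185.4 258. ] [180, 253, 12, 11, 105] [[0.4498, 0.2491], [0.4515, 0.2408]]
sc 140 [298.7 212.1] [270, 196, 51, 31, 1025] [[0.4776, 0.0132], [0.5076, 0.038]]
sc 140 [370.6 250.1] [365, 243, 13, 15, 136] [[0.4489, 0.2522], [0.4803, 0.2654]]
sc 140 [329.5 286.3] [321, 276, 19, 24, 314] [[0.6158, 0.2394], [0.6391, 0.2532]]
top 170 [190.  200.5] [183, 193, 15, 16, 191] [[0.6212, 0.2404], [0.6178, 0.2324]]
top 170 [260.  238.8] [237, 222, 63, 39, 1359] [[0.5097, 0.0288], [0.5097, 0.027]]
top 170 [185.6 258. ] [181, 253, 11, 11, 94] [[0.4498, 0.2486], [0.4516, 0.2403]]
sc 170 [298.6 212.2] [270, 197, 51, 30, 1019] [[0.478, 0.0133], [0.5079, 0.038]]
sc 170 [371.1 248.3] [366, 243, 11, 11, 91] [[0.443, 0.2496], [0.4747, 0.263]]
sc 170 [330.2 283.8] [322, 276, 18, 16, 218] [[0.6088, 0.2361], [0.6324, 0.2501]]
[[0.5735, 0.1287], [0.5981, -0.1971], [0.4438, -0.2073], [0.4197, 0.1159]] [ 0.50876518 -0.03995004] [np.float64(0.1544), np.float64(0.3268), np.float64(0.1547), np.float64(0.3241)]
ydir [-0.07509245  0.99717658] pan [0.50275778 0.03982409] cap [ 0.51477258 -0.11972416]
0.35
```

Call:
arm_command([
  [0.0247,0.0481,0,0,0,0.0467,0.07],
  [0.0247,0.0481,0,0,0,0.0467,0.07],
  [0.0247,0.0481,0,0,0,0.0467,0.07],
  [0.0247,0.0481,0,0,0,0.0467,0.07],
  [0.0247,0.0481,0,0,0,0.0467,0.07],
  [0.0247,0.0481,0,0,0,0.0467,0.07],
  [0.0247,0.0481,0,0,0,0.0467,0.07],
  [0.0247,0.0481,0,0,0,0.0467,0.07],
  [0.0247,0.0481,0,0,0,0.0467,0.07],
  [0.0247,0.0481,0,0,0,0.0467,0.07],
  [0.0247,0.0481,0,0,0,0.0467,0.07],
  [0.0247,0.0481,0,0,0,0.0467,0.07],
  [0.0247,0.0481,0,0,0,0.0467,0.07],
  [0.0247,0.0481,0,0,0,0.0467,0.07],
  [0.0247,0.0481,0,0,0,0.0467,0.07],
  [0.0247,0.0481,0,0,0,0.0467,0.07],
  [0.0247,0.0481,0,0,0,0.0467,0.07],
  [0.0247,0.0481,0,0,0,0.0467,0.07],
  [0,0,0,0,0,0,0.07],
])

```text
t: 2.72
eef_pos: [0.6191, 0.2461, 0.2478]
orientation: [-0.003, 0.847, 0.531, 0.001]
force: [-0.3, 0.4, -0.6]
gripper_width: 0.07
finger_force: 0.0
```

```bash
cat >> h.py <<'E'
from scipy.spatial.transform import Rotation as Ro
def st():
    o=observe();w,x,y,z=o["orientation"];M=Ro.from_quat([x,y,z,w]).as_matrix()
    print("t",round(o["t"],2),"q",o["joint_pos"].round(3),"pos",o["eef_pos"].round(4),"tz",M[:,2].round(4),"yang",np.degrees(np.arctan2(M[1,1],M[0,1])).round(2),
     "F",o["force"].round(2),"T",o["torque"].round(3),"w",round(o["gripper_width"],4),"ff",round(o["finger_force"],1));return o,M
E
python3 - <<'E'
from h import *
st();d=get_image("wrist");cv2.imwrite("pics/w1.png",d["pixels"]);print(ray(d,280,210))
print(proj(d,np.array([.619,.24,.062])))
E
```

```text
t 2.73 q [ 0.06   0.503 -0.679  1.527  0.322  1.225 -1.118] pos [0.6191 0.2461 0.2478] tz [-0.0013  0.0052 -1.    ] yang -25.79 F [-0.29  0.37 -0.56] T [-0.04   0.037  0.028] w 0.07 ff 0.0
(array([0.64671972, 0.30436809, 0.37300439]), array([-0.11072353, -0.23875846, -0.96478271]))
[281.74536224 195.51079133]
```

View pics/w1.png

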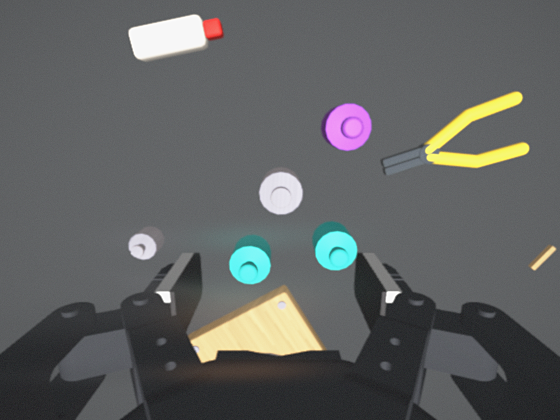

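The wrist view shows the weight's knob at (281,195), where (0.619, 0.240) projects. The fingers clear the look-alikes, so I'll descend.

Call:
arm_command([
  [0,-0.003,-0.035,-0.005,-0.0013,0,0.07],
  [0,-0.003,-0.04,0,0,0,0.07],
  [0,0,-0.04,0,0,0,0.07],
  [0,0,-0.04,0,0,0,0.07],
  [0,0,-0.035,0,0,0,0.07],
  [0,0,-0.02,0,0,0,0.07],
  [0,0,-0.012,0,0,0,0.07],
  [0,0,0,0,0,0,0.07],
])

```text
t: 3.78
eef_pos: [0.6198, 0.2333, 0.0262]
orientation: [0.003, 0.849, 0.528, -0.001]
force: [0.2, 0.4, 0.6]
gripper_width: 0.0699
finger_force: 0.0
```

Run:
```python
from h import *
st()
```

```text
t 3.77 q [-0.007  0.739 -0.563  1.668  0.492  0.881 -1.23 ] pos [0.6198 0.2333 0.0262] tz [ 0.001  -0.0054 -1.    ] yang -26.24 F [0.15 0.36 0.6 ] T [ 0.013  0.009 -0.037] w 0.0699 ff 0.0
```

Call:
arm_command([
  [-0.0005,0.006,0,0.005,0.001,0,0.07],
  [0,0,0,0,0,0,0.07],
])

```text
t: 4.03
eef_pos: [0.62, 0.2416, 0.0279]
orientation: [-0.0, 0.849, 0.529, 0.002]
force: [0.7, 0.7, 0.6]
gripper_width: 0.07
finger_force: 0.0
```

Run:
```python
from h import *
st();d=get_image("wrist");cv2.imwrite("pics/w2.png",d["pixels"]);st()
```

```text
t 4.03 q [-0.013  0.741 -0.568  1.663  0.489  0.88  -1.234] pos [0.62   0.2416 0.0279] tz [ 0.0027  0.0021 -1.    ] yang -26.14 F [0.72 0.72 0.62] T [ 0.04  -0.017 -0.048] w 0.07 ff 0.0
t 4.08 q [-0.013  0.741 -0.567  1.663  0.489  0.88  -1.234] pos [0.6199 0.2411 0.0276] tz [ 0.0023  0.0013 -1.    ] yang -26.15 F [ 0.46  0.17 -0.45] T [ 0.045 -0.004 -0.023] w 0.0697 ff 0.0
```

View pics/w2.png

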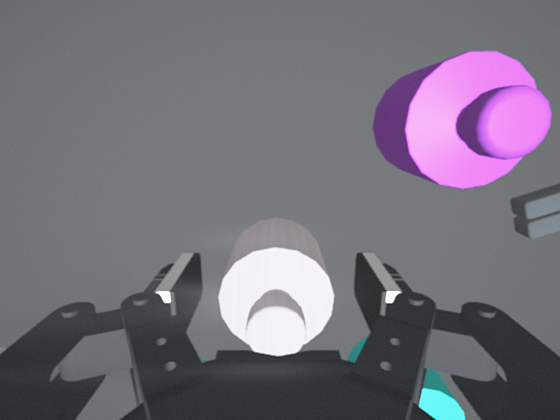

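The weight sits centred between the pads, its body at about (277,300). Closing now.

Call:
arm_command([
  [0,0,0,0,0,0,0.055],
  [0,0,0,0,0,0,0.048],
  [0,0,0,0,0,0,0.04],
  [0,0,0,0,0,0,0.04],
  [0,0,0,0,0,0,0.04],
  [0,0,0.01,0,0,0,0.04],
  [0,0,0.02,0,0,0,0.04],
  [0,0,0.03,0,0,0,0.04],
  [0,0,0.04,0,0,0,0.04],
  [0,0,0.03,0,0,0,0.04],
  [0,0,0,0,0,0,0.04],
], squeeze=50)

```text
t: 5.45
eef_pos: [0.6215, 0.2412, 0.1604]
orientation: [0.001, 0.849, 0.528, 0.004]
force: [0.3, 1.1, -5.1]
gripper_width: 0.0444
finger_force: 52.1
```

Run:
```python
from h import *
st();d=get_image("wrist");cv2.imwrite("pics/w3.png",d["pixels"]);s=get_image("scene");t=get_image("top")
# pan edge ellipse/ring in top at z .07
g=t["pixels"][215:268,232:282];g=cv2.resize(cv2.cvtColor(g,cv2.COLOR_BGR2GRAY),None,fx=6,fy=6,interpolation=cv2.INTER_CUBIC)
c=cv2.HoughCircles(g,cv2.HOUGH_GRADIENT,1,20,param1=80,param2=20,minRadius=45,maxRadius=130)
for x,y,r in c[0][:5]:
    u,v=232+(x+.5)/6-.5,215+(y+.5)/6-.5;print(u,v,r/6,onz(t,u,v,.07).round(4), "r mm",r/6*1152/398)
st()
```

```text
t 5.45 q [ 0.044  0.582 -0.645  1.607  0.386  1.075 -1.163] pos [0.6215 0.2412 0.1604] tz [ 0.0077  0.0031 -1.    ] yang -26.21 F [ 0.3   1.12 -5.08] T [ 0.058 -0.077  0.   ] w 0.0444 ff 52.1Traceback (most recent call last):
  File "<stdin>", line 6, in <module>
TypeError: 'NoneType' object is not subscriptable
```

View pics/w3.png

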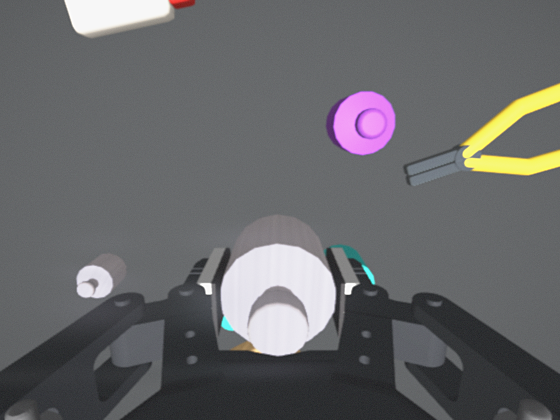

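Run:
```python
from h import *
for n,(x0,x1,y0,y1),k in(("top",(230,305,210,270),19),("scene",(265,325,190,235),15)):
    d=get_image(n);h=cv2.cvtColor(d["pixels"],cv2.COLOR_BGR2HSV);m=cv2.inRange(h,(0,0,110),(180,45,255))
    z=np.zeros_like(m);z[y0:y1,x0:x1]=m[y0:y1,x0:x1];z=cv2.morphologyEx(z,cv2.MORPH_CLOSE,np.ones((5,5)))
    z=cv2.morphologyEx(z,cv2.MORPH_OPEN,cv2.getStructuringElement(cv2.MORPH_ELLIPSE,(k,k)))
    c=max(cv2.findContours(z,0,1)[0],key=cv2.contourArea);e=cv2.fitEllipse(c);print(n,e,onz(d,*e[0],.0695).round(4))
    if n=="top":print(onz(d,255.75,240.98,.07))
    b=max(blobs(masks(d)["brass"][:, :335] if n=="top" else masks(d)["brass"][:,:300]),key=lambda q:q[1][4]);print("cap",b[0],b[1],onz(d,*b[0],.1).round(4))
st()
```

```text
top ((255.80401611328125, 241.05093383789062), (36.69541549682617, 38.416221618652344), 46.679874420166016) [0.503  0.0391 0.0695]
[0.50317732 0.0392696  0.07      ]
cap [311.2189781 237.4379562] [305 231  14  15 137] [ 0.5154 -0.1185  0.1   ]
scene ((301.218994140625, 211.2490997314453), (29.22170066833496, 38.2464599609375), 87.24374389648438) [0.5    0.041  0.0695]Traceback (most recent call last):
  File "<stdin>", line 8, in <module>
ValueError: max() iterable argument is empty
```

Call:
arm_command([
  [-0.0198,-0.0336,0.001,0,0,0,0.04],
  [-0.0198,-0.0336,0.001,0,0,0,0.04],
  [-0.0198,-0.0336,0,0,0,0,0.04],
  [-0.0198,-0.0336,0,0,0,0,0.04],
  [-0.0198,-0.0336,0,0,0,0,0.04],
  [-0.0198,-0.0336,0,0,0,0,0.04],
  [0,0,0,0,0,0,0.04],
  [0,0,0,0,0,0,0.04],
])

```text
t: 6.7
eef_pos: [0.5001, 0.0385, 0.1577]
orientation: [-0.0, 0.849, 0.528, 0.0]
force: [1.1, 0.6, -5.4]
gripper_width: 0.0442
finger_force: 52.2
```

Run:
```python
from h import *
st();d=get_image("wrist");s=get_image("scene")
cv2.imwrite("pics/w4.png",np.hstack([cv2.resize(d["pixels"],(400,300)),cv2.resize(s["pixels"][130:250,220:380],(400,300))]));st()
```

```text
t 6.7 q [ 0.457  0.286 -0.687  2.004  0.225  0.927 -0.804] pos [0.5001 0.0385 0.1577] tz [-4.e-04  7.e-04 -1.e+00] yang -26.22 F [ 1.13  0.58 -5.39] T [ 0.075  0.012 -0.032] w 0.0442 ff 52.2
t 6.8 q [ 0.456  0.286 -0.688  2.002  0.225  0.927 -0.804] pos [0.5007 0.0396 0.1582] tz [ 5.0e-04  1.2e-03 -1.0e+00] yang -26.1 F [-0.68 -0.57 -5.19] T [ 0.041 -0.033 -0.042] w 0.0444 ff 52.2
```

View pics/w4.png

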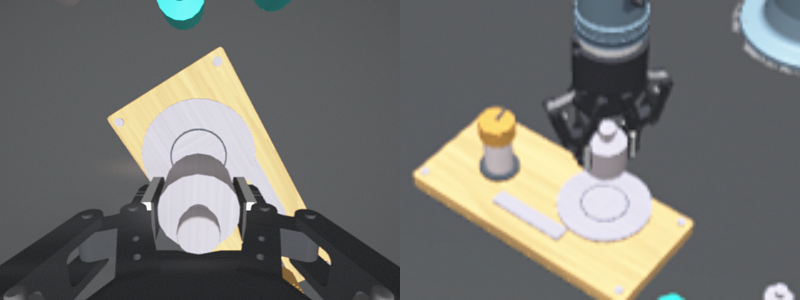

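The weight hangs upright over the pan, just short of the ring's centre. I'll shift it slightly and lower.

Call:
arm_command([
  [0.0022,0.001,-0.015,0,0,0,0.04],
  [0,0,-0.02,0,0,0,0.04],
  [0,0,-0.012,0,0,0,0.04],
  [0,0,-0.007,0,0,0,0.04],
  [0,0,-0.003,0,0,0,0.04],
  [0,0,-0.002,0,0,0,0.04],
  [0,0,-0.002,0,0,0,0.04],
  [0,0,-0.001,0,0,0,0.04],
  [0,0,-0.001,0,0,0,0.04],
  [0,0,0,0,0,0,0.04],
])

```text
t: 8.05
eef_pos: [0.503, 0.0392, 0.0956]
orientation: [0.0, 0.849, 0.528, 0.0]
force: [0.2, -0.7, -3.0]
gripper_width: 0.0444
finger_force: 52.4
```

Run:
```python
from h import *
st();s=get_image("scene");st()
cv2.imwrite("pics/s5.png",cv2.resize(s["pixels"][150:250,230:350],(720,600),interpolation=cv2.INTER_CUBIC))
```

```text
t 8.05 q [ 0.405  0.39  -0.643  2.037  0.32   0.812 -0.882] pos [0.503  0.0392 0.0956] tz [ 9.e-04 -1.e-04 -1.e+00] yang -26.21 F [ 0.21 -0.7  -2.98] T [-0.033  0.032  0.006] w 0.0444 ff 52.4
t 8.1 q [ 0.405  0.39  -0.643  2.037  0.32   0.812 -0.882] pos [0.503  0.0392 0.0955] tz [ 9.e-04 -1.e-04 -1.e+00] yang -26.21 F [-0.26 -0.4  -3.74] T [-0.037  0.049 -0.067] w 0.0445 ff 52.4
```

Call:
arm_command([
  [0,0,-0.001,0,0,0,0.04],
  [0,0,-0.001,0,0,0,0.04],
  [0,0,-0.001,0,0,0,0.04],
  [0,0,-0.001,0,0,0,0.04],
  [0,0,-0.001,0,0,0,0.04],
  [0,0,-0.0005,0,0,0,0.04],
  [0,0,0,0,0,0,0.04],
  [0,0,0,0,0,0,0.04],
])

```text
t: 9.1
eef_pos: [0.503, 0.0392, 0.0899]
orientation: [0.0, 0.849, 0.528, 0.0]
force: [-0.2, -1.5, -0.2]
gripper_width: 0.0441
finger_force: 52.7
```

Run:
```python
from h import *
st();s=get_image("scene");get_image("scene");st()
cv2.imwrite("pics/s5.png",cv2.resize(s["pixels"][150:250,230:350],(720,600),interpolation=cv2.INTER_CUBIC))
```

```text
t 9.1 q [ 0.4    0.4   -0.638  2.039  0.329  0.802 -0.889] pos [0.503  0.0392 0.0899] tz [ 9.e-04  0.e+00 -1.e+00] yang -26.2 F [-0.17 -1.51 -0.19] T [-0.17   0.004  0.003] w 0.0441 ff 52.7
t 9.2 q [ 0.4    0.4   -0.638  2.039  0.329  0.802 -0.889] pos [0.5029 0.0392 0.0899] tz [ 8.e-04  0.e+00 -1.e+00] yang -26.21 F [ 0.24 -0.19 -0.13] T [-0.151  0.002 -0.031] w 0.0447 ff 52.7
```

View pics/s5.png

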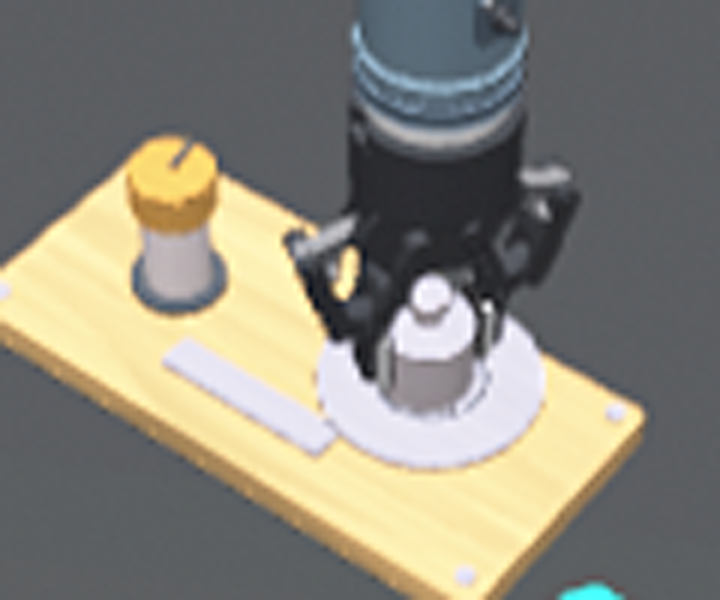

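The weight rests near the ring's centre and its load is off the arm (force about 0 N). Letting go and rising.

Call:
arm_command([
  [0,0,0,0,0,0,0.048],
  [0,0,0,0,0,0,0.055],
  [0,0,0,0,0,0,0.065],
  [0,0,0,0,0,0,0.07],
  [0,0,0,0,0,0,0.07],
  [0,0,0.02,0,0,0,0.07],
  [0,0,0.03,0,0,0,0.07],
  [0,0,0.04,0,0,0,0.07],
  [0,0,0.05,0,0,0,0.07],
  [0,0,0.04,0,0,0,0.07],
  [0,-0.03,0,0,0,0.15,0.07],
  [0,-0.06,0,0,0,0.15,0.07],
  [0,-0.04,0,0,0,0.15,0.07],
  [0,-0.01,0,0,0,0.15,0.07],
  [0,0,0,0,0,0,0.07],
])

```text
t: 11.08
eef_pos: [0.5027, -0.1018, 0.2709]
orientation: [0.001, 0.657, 0.754, 0.0]
force: [-0.2, -0.1, -0.2]
gripper_width: 0.0703
finger_force: 0.0
```

Run:
```python
from h import *
st();s=get_image("scene");d=get_image("wrist");st()
a=cv2.resize(s["pixels"][150:250,230:350],(400,333),interpolation=cv2.INTER_CUBIC)
b=cv2.resize(d["pixels"],(400,333));cv2.imwrite("pics/s6.png",np.hstack([a,b]))
for p in((.515,-.12,.107),(.502,.04,.117)):print(proj(d,np.array(p)),proj(s,np.array(p)))
```

```text
t 11.07 q [ 0.742  0.155 -0.672  1.872  0.105  1.149  0.171] pos [ 0.5027 -0.1018  0.2709] tz [ 1.5e-03 -1.0e-04 -1.0e+00] yang 7.93 F [-0.16 -0.15 -0.23] T [ 0.058 -0.003  0.006] w 0.0703 ff 0.0
t 11.18 q [ 0.74   0.155 -0.674  1.872  0.105  1.149  0.17 ] pos [ 0.5029 -0.0996  0.2706] tz [ 1.3e-03  4.0e-04 -1.0e+00] yang 8.12 F [-0.56 -0.36  0.65] T [0.01  0.027 0.023] w 0.07 ff 0.0
[288.98362521 216.83588536] [256.9329053  178.13854603]
[303.49670398  21.92344587] [300.93573065 200.25103154]
```

View pics/s6.png

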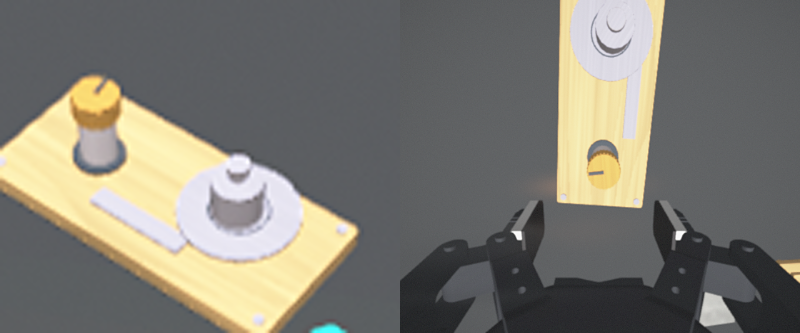

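The weight stands alone on the pan, a little off the ring's middle. The cap in the wrist view is at about (283,215) full-size. I'll measure the offset in the same camera.

Run:
```python
from h import *
s=get_image("scene");t=get_image("top")
c1=cv2.resize(s["pixels"][185:235,272:328],(400,357),interpolation=cv2.INTER_CUBIC)
c2=cv2.resize(t["pixels"][212:270,227:292],(400,357),interpolation=cv2.INTER_CUBIC)
cv2.imwrite("pics/s7.png",np.hstack([c1,c2]))
P=np.array
for c in((.5,.041),(.503,.0391)):
  print(c,"scene px of pan ctr, weight base, knob top:",[((proj(s,P([*c,z]))-(272,185)+.5)*(400/56)).round(1) for z in(.062,.102,.124)],"top",[((proj(t,P([*c,z]))-(227,212)+.5)*P([400/65,357/58])).round(1) for z in(.062,.102,.124)])
```

```text
(0.5, 0.041) scene px of pan ctr, weight base, knob top: [array([211.7, 203.2]), array([214.5, 136.8]), array([216.1,  98.7])] top [array([177.3, 188.1]), array([171.7, 188.6]), array([168.5, 188.9])]
(0.503, 0.0391) scene px of pan ctr, weight base, knob top: [array([203.2, 205. ]), array([205.8, 138.6]), array([207.3, 100.5])] top [array([181.4, 181.8]), array([176. , 182.1]), array([172.9, 182.3])]
```

View pics/s7.png

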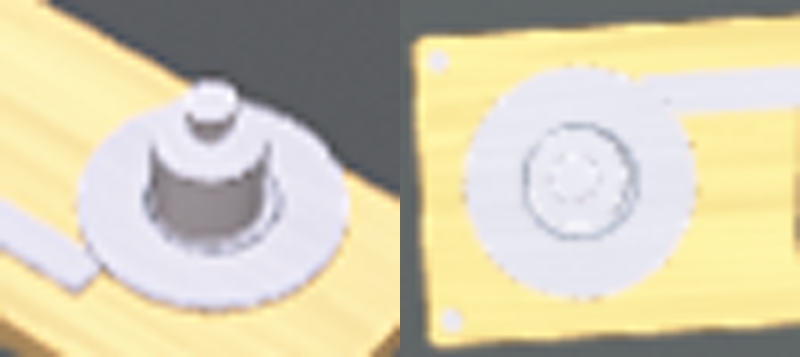

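The weight's knob at (573,177) against the pan's centre at (580,181) puts it about 2.5 mm off, inside the ring. That is good enough, so next is the cap: turn the wrist anticlockwise for room and move over it.

Call:
arm_command([
  [0.005,-0.01,0,0,0,0.18,0.07],
  [0.005,-0.009,0,0,0,0.18,0.07],
  [0,0,-0.01,0,0,0.18,0.07],
  [0,0,-0.01,0,0,0.18,0.07],
  [0,0,-0.01,0,0,0.18,0.07],
  [0,0,-0.01,0,0,0.18,0.07],
  [0,0,-0.01,0,0,0.18,0.07],
  [0,0,-0.01,0,0,0.18,0.07],
  [0,0,-0.01,0,0,0.18,0.07],
  [0,0,-0.01,0,0,0.18,0.07],
  [0,0,0,0,0,0,0.07],
  [0,0,0,0,0,0,0.07],
])

```text
t: 12.78
eef_pos: [0.513, -0.1191, 0.1902]
orientation: [0.0, -0.184, 0.983, 0.0]
force: [0.1, -0.4, -0.0]
gripper_width: 0.07
finger_force: 0.0
```

Run:
```python
from h import *
st();d=get_image("wrist");st();cv2.imwrite("pics/w8.png",d["pixels"])
h=cv2.cvtColor(d["pixels"],cv2.COLOR_BGR2HSV)
m=cv2.inRange(h,(8,150,60),(25,255,255))
for c,s,_ in blobs(m,60):print(c.round(1),s.tolist(),onz(d,*c,.1)[:2].round(4))
m=m*0+cv2.inRange(h,(8,150,150),(25,255,255))
for c,s,_ in blobs(m,200):
    print("bright",c.round(1),s.tolist(),onz(d,*c,.106)[:2].round(4))
print(proj(d,np.array([.5137,-.1195,.1065])),"cam",ray(d,0,0)[0])
```

```text
t 12.78 q [ 0.91   0.336 -0.874  1.915  0.3    1.026  1.846] pos [ 0.513  -0.1191  0.1902] tz [ 4.e-04  2.e-04 -1.e+00] yang 111.2 F [ 0.09 -0.41 -0.05] T [ 0.002  0.009 -0.067] w 0.07 ff 0.0
t 12.82 q [ 0.91   0.336 -0.874  1.915  0.301  1.026  1.846] pos [ 0.5132 -0.1193  0.1904] tz [ 8.e-04 -1.e-04 -1.e+00] yang 111.22 F [ 0.18 -0.48  0.22] T [0.005 0.029 0.016] w 0.0699 ff 0.0
[277.51148918 224.80768813] cam [ 0.44972372 -0.14402753  0.31514326]
```

View pics/w8.png

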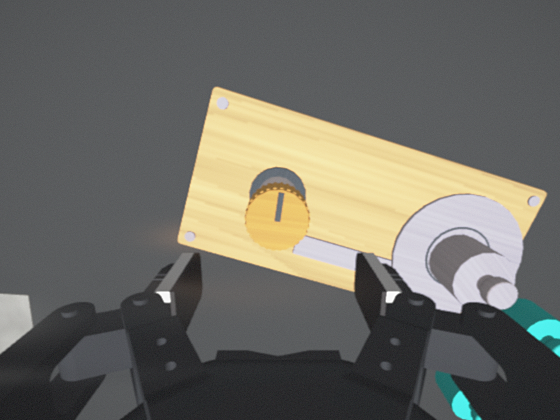

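The wrist view shows the cap's top centred near (278,219), with its rib pointing up to (280,194).

Run:
```python
from h import *
d=get_image("wrist");h=cv2.cvtColor(d["pixels"],cv2.COLOR_BGR2HSV);print(h[235,278],h[225,265],h[195,260],h[150,300])
S=h[...,1].astype(int)
m=cv2.inRange(h,(5,130,60),(28,255,255));m[:170]=0;m[:, :235]=0;m[:,325:]=0;m[262:]=0
for sat in(130,150,170):
    mm=m&((S>sat)*255).astype(np.uint8)
    bl=blobs(mm,200)
    for c,s,_ in bl:print(sat,c.round(1),s.tolist())
    if bl:
        b=max(bl,key=lambda q:q[1][4]);c=max(cv2.findContours(b[2].astype(np.uint8),0,1)[0],key=cv2.contourArea)[:,0]
        low=c[c[:,1]>222];a=np.array([onz(d,*p,.1065)[:2] for p in low])
        A=np.c_[2*a,np.ones(len(a))];q=np.linalg.lstsq(A,(a**2).sum(1),rcond=None)[0];print("circle",q[:2].round(4),"r",np.sqrt(q[2]+q[:2]@q[:2]).round(4))
for p in((278,219),):print(onz(d,*p,.1065))
```

```text
[ 20 133 235] [ 21 133 239] [ 19 144 229] [ 24  80 243]
130 [277.  215.8] [246, 183, 64, 66, 2863]
circle [ 0.5102 -0.1212] r 0.021
[ 0.50991155 -0.12088623  0.1065    ]
```

Call:
arm_command([
  [-0.0013,-0.0012,-0.03,0,0,0,0.07],
  [0,0,-0.03,0,0,0,0.07],
  [0,0,-0.02,0,0,0,0.07],
  [0,0,-0.012,0,0,0,0.07],
  [0,0,-0.005,0,0,0,0.07],
  [0,0,0,0,0,0,0.055],
  [0,0,0,0,0,0,0.047],
  [0,0,0,0,0,0,0.038],
  [0,0,0,0,0,0,0.038],
  [0,0,0,0,0,0,0.038],
  [0,0,0,0,0,0,0.038],
], squeeze=30)

```text
t: 14.25
eef_pos: [0.5119, -0.1203, 0.0938]
orientation: [0.0, -0.185, 0.983, 0.0]
force: [-2.3, 1.3, 5.6]
gripper_width: 0.0433
finger_force: 31.1
```

Run:
```python
from h import *
st();get_image("wrist");st()
```

```text
t 14.25 q [ 0.826  0.477 -0.79   1.983  0.444  0.86   1.737] pos [ 0.5119 -0.1203  0.0938] tz [ 6.e-04  2.e-04 -1.e+00] yang 111.32 F [-2.31  1.3   5.58] T [0.318 0.428 0.014] w 0.0433 ff 31.1
t 14.3 q [ 0.826  0.477 -0.79   1.983  0.445  0.86   1.737] pos [ 0.5119 -0.1203  0.0938] tz [ 6.e-04  2.e-04 -1.e+00] yang 111.33 F [-1.85  1.62  5.69] T [ 0.379  0.469 -0.061] w 0.0431 ff 31.1
```

Call:
arm_command([
  [0,0,-0.00014,0,0,-0.18,0.038],
  [0,0,-0.00014,0,0,-0.18,0.038],
  [0,0,-0.00014,0,0,-0.18,0.038],
  [0,0,-0.00014,0,0,-0.18,0.038],
  [0,0,-0.00014,0,0,-0.18,0.038],
  [0,0,-0.00014,0,0,-0.18,0.038],
  [0,0,-0.00014,0,0,-0.18,0.038],
  [0,0,-0.00014,0,0,-0.18,0.038],
  [0,0,-0.00014,0,0,-0.18,0.038],
  [0,0,0,0,0,0,0.038],
])

```text
t: 15.55
eef_pos: [0.5123, -0.1193, 0.0925]
orientation: [0.0, 0.583, 0.812, 0.001]
force: [-0.5, 4.2, 6.4]
gripper_width: 0.0428
finger_force: 31.0
```

Run:
```python
from h import *
st();d=get_image("wrist");st();cv2.imwrite("pics/w9.png",d["pixels"])
p=cv2.cvtColor(d["pixels"],cv2.COLOR_BGR2GRAY)[245:420,200:350];print(p.shape)
```

```text
t 15.55 q [ 0.548  0.394 -0.457  1.996  0.236  0.801  0.282] pos [ 0.5123 -0.1193  0.0925] tz [ 0.0019  0.0011 -1.    ] yang 18.67 F [-0.47  4.2   6.35] T [ 0.77   0.343 -0.091] w 0.0428 ff 31.0
t 15.6 q [ 0.549  0.394 -0.458  1.996  0.236  0.801  0.283] pos [ 0.5123 -0.1193  0.0925] tz [ 0.0019  0.0013 -1.    ] yang 18.74 F [-1.08  4.62  5.8 ] T [ 0.807  0.332 -0.035] w 0.0434 ff 31.0
(175, 150)
```

Call:
arm_command([
  [0,0.0005,-0.0001,0,0,-0.15,0.038],
  [0,0,-0.0001,0,0,-0.15,0.038],
  [0,0,-0.0001,0,0,-0.15,0.038],
  [0,0,-0.0001,0,0,-0.15,0.038],
  [0,0,-0.0001,0,0,-0.12,0.038],
  [0,0,0,0,0,0,0.038],
])

```text
t: 16.35
eef_pos: [0.5128, -0.1193, 0.0919]
orientation: [0.001, 0.831, 0.556, 0.002]
force: [0.7, 4.1, 5.9]
gripper_width: 0.0431
finger_force: 31.0
```

Run:
```python
from h import *
st();d=get_image("wrist");st();cv2.imwrite("pics/w10.png",d["pixels"])
```

```text
t 16.35 q [ 0.426  0.375 -0.316  2.001  0.16   0.786 -0.375] pos [ 0.5128 -0.1193  0.0919] tz [ 3.1e-03  8.0e-04 -1.0e+00] yang -22.5 F [0.66 4.07 5.91] T [ 0.853 -0.054 -0.101] w 0.0431 ff 31.0
t 16.4 q [ 0.426  0.375 -0.316  2.001  0.16   0.786 -0.374] pos [ 0.5129 -0.1193  0.092 ] tz [ 3.2e-03  9.0e-04 -1.0e+00] yang -22.48 F [0.19 3.14 6.55] T [ 0.843  0.001 -0.09 ] w 0.0431 ff 31.0
```

View pics/w10.png

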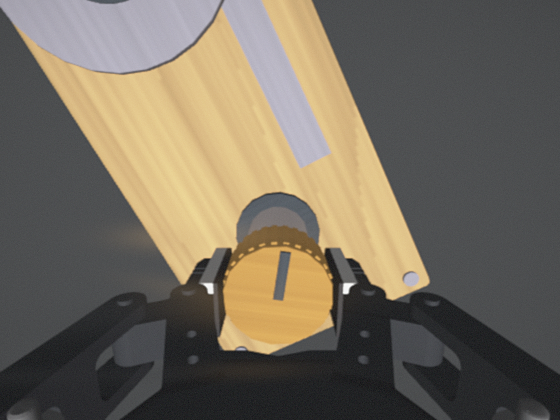

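The cap sits centred in the pads at about (279,292), and its rib points at the same hand angle as before, so there is no slip. That was my twelfth picture, two over the limit of ten, so I'll go on numbers only.

Call:
arm_command([
  [0,0.0003,-0.0001,0,0,-0.1,0.038],
  [0,0,-0.0001,0,0,-0.1,0.038],
  [0,0,-0.0001,0,0,-0.1,0.038],
  [0,0,0,0,0,0,0.038],
])

```text
t: 16.9
eef_pos: [0.5131, -0.1194, 0.0917]
orientation: [0.001, 0.905, 0.425, 0.002]
force: [1.1, 3.0, 5.8]
gripper_width: 0.0429
finger_force: 31.1
```

```bash
cat >> h.py <<'E'
def rib(d):
    p=d["pixels"][245:345,225:335].astype(int);m=((p.max(2)<110)&(p.max(2)-p.min(2)<70)).astype(np.uint8)
    yy,xx=np.mgrid[245:345,225:335];m[(xx-279)**2+(yy-294)**2>45**2]=0
    b=[q for q in blobs(m,40)]
    for c,s,l in b:
        ys,xs=np.nonzero(l);print("rib c",(c+[225,245]).round(1),s[4],"ang",cv2.fitLine(np.c_[xs,ys].astype(np.float32),2,0,.01,.01)[:2,0].round(3))
E
python3 - <<'E'
from h import *
st();rib(dict(pixels=cv2.imread("pics/w10.png")));rib(get_image("wrist"))
E
```

```text
t 16.9 q [ 0.375  0.369 -0.257  2.004  0.129  0.78  -0.65 ] pos [ 0.5131 -0.1194  0.0917] tz [ 3.7e-03  4.0e-04 -1.0e+00] yang -39.71 F [1.13 3.04 5.76] T [ 0.713 -0.036 -0.073] w 0.0429 ff 31.1
rib c [281.4 274.7] 407 ang [ 0.161 -0.987]
rib c [281.5 274.7] 420 ang [ 0.159 -0.987]
```

Call:
arm_command([
  [0,0,-0.0001,0,0,-0.1,0.038],
  [0,0,-0.0001,0,0,-0.1,0.038],
  [0,0,-0.0001,0,0,-0.1,0.038],
  [0,0,0,0,0,0,0.038],
])

```text
t: 17.45
eef_pos: [0.5133, -0.1196, 0.0915]
orientation: [0.001, 0.959, 0.285, 0.002]
force: [1.8, 2.3, 5.7]
gripper_width: 0.0433
finger_force: 31.1
```

```bash
python3 -c "
from h import *
st();rib(get_image('wrist'))"
```

```text
t 17.45 q [ 0.325  0.365 -0.199  2.006  0.1    0.776 -0.926] pos [ 0.5133 -0.1196  0.0915] tz [ 4.1e-03  1.0e-04 -1.0e+00] yang -56.9 F [1.76 2.25 5.73] T [ 0.685 -0.132 -0.034] w 0.0433 ff 31.1
rib c [281.5 274.7] 426 ang [ 0.161 -0.987]
```

Call:
arm_command([
  [0,0,-0.0001,0,0,-0.08,0.038],
  [0,0,-0.0001,0,0,-0.08,0.038],
  [0,0,-0.0001,0,0,-0.08,0.038],
  [0,0,0,0,0,0,0.038],
])

```text
t: 18.0
eef_pos: [0.5134, -0.1198, 0.0913]
orientation: [0.0, 0.986, 0.168, 0.002]
force: [0.7, 2.5, 5.4]
gripper_width: 0.043
finger_force: 31.1
```

```bash
python3 -c "
from h import *
st();rib(get_image('wrist'))"
```

```text
t 18.0 q [ 0.285  0.362 -0.153  2.008  0.076  0.773 -1.146] pos [ 0.5134 -0.1198  0.0913] tz [ 4.2e-03 -1.0e-04 -1.0e+00] yang -70.65 F [0.68 2.52 5.39] T [ 0.694 -0.159 -0.046] w 0.043 ff 31.1
rib c [281.4 274.8] 424 ang [ 0.163 -0.987]
```

Call:
arm_command([
  [0,0,-0.0001,0,0,-0.07,0.038],
  [0,0,-0.0001,0,0,-0.07,0.038],
  [0,0,0,0,0,-0.07,0.038],
  [0,0,0,0,0,0,0.038],
])

```text
t: 18.55
eef_pos: [0.5125, -0.12, 0.0911]
orientation: [0.001, 0.998, 0.066, 0.001]
force: [0.3, 2.7, 8.0]
gripper_width: 0.0434
finger_force: 31.3
```

```bash
python3 -c "
from h import *
st();rib(get_image('wrist'))"
```

```text
t 18.55 q [ 0.249  0.359 -0.113  2.01   0.059  0.773 -1.336] pos [ 0.5125 -0.12    0.0911] tz [ 0.002  -0.0017 -1.    ] yang -82.38 F [0.26 2.7  7.96] T [0.55  0.222 0.779] w 0.0434 ff 31.3
rib c [279.7 273. ] 401 ang [ 0.083 -0.997]
```

The torque rose to 0.78 N m and the rib slipped in the fingers, so the cap has bottomed out after about 3.3 rad. I'll measure the rib's world angle there and then back off.

```bash
cat >> h.py <<'E'
def ribw(d,z):
    p=d["pixels"][245:345,225:335].astype(int);m=((p.max(2)<110)&(p.max(2)-p.min(2)<70)).astype(np.uint8)
    yy,xx=np.mgrid[245:345,225:335];m[(xx-279)**2+(yy-294)**2>45**2]=0
    l=max(blobs(m,40),key=lambda q:q[1][4])[2];ys,xs=np.nonzero(l)
    w=np.array([onz(d,x+225,y+245,z)[:2] for x,y in zip(xs,ys)]).astype(np.float32);v=cv2.fitLine(w,2,0,1e-5,1e-4)[:2,0]
    a=np.degrees(np.arctan2(v[1],v[0]));print("rib line",a.round(2),"mod180",(a%180).round(2),"centroid",w.mean(0))
E
python3 -c "
from h import *
d=get_image('wrist')
for z in(.104,.107):ribw(d,z)
st()"
```

```text
rib line 3.28 mod180 3.28 centroid [ 0.5216392  -0.12023307]
rib line 3.28 mod180 3.28 centroid [ 0.52311087 -0.12000937]
t 18.65 q [ 0.249  0.359 -0.113  2.01   0.059  0.773 -1.336] pos [ 0.5125 -0.12    0.0911] tz [ 0.002  -0.0016 -1.    ] yang -82.37 F [-0.87  2.33  8.  ] T [0.563 0.272 0.811] w 0.043 ff 31.3
```

Call:
arm_command([
  [0,0,0,0,0,0.1,0.038],
  [0,0,0.0001,0,0,0.15,0.038],
  [0,0,0.0001,0,0,0.15,0.038],
  [0,0,0.0001,0,0,0.15,0.038],
  [0,0,0.0001,0,0,0.15,0.038],
  [0,0,0.0001,0,0,0.15,0.038],
  [0,0,0.0001,0,0,0.15,0.038],
  [0,0,0.0001,0,0,0.15,0.038],
  [0,0,0.0001,0,0,0.15,0.038],
  [0,0,0.0001,0,0,0.15,0.038],
  [0,0,0,0,0,0.05,0.038],
  [0,0,0,0,0,0,0.038],
])

```text
t: 20.15
eef_pos: [0.5125, -0.1201, 0.0922]
orientation: [0.001, 0.686, 0.727, 0.001]
force: [-1.6, 2.8, 9.4]
gripper_width: 0.0432
finger_force: 31.4
```

```bash
python3 -c "
from h import *
st();d=get_image('wrist')
for z in(.104,.107):ribw(d,z)
rib(d);st()"
```

```text
t 20.15 q [ 0.503  0.386 -0.404  1.998  0.209  0.795  0.037] pos [ 0.5125 -0.1201  0.0922] tz [ 2.5e-03 -2.0e-04 -1.0e+00] yang 3.31 F [-1.61  2.78  9.35] T [0.508 0.347 0.048] w 0.0432 ff 31.4
rib line 87.74 mod180 87.74 centroid [ 0.51079994 -0.1113525 ]
rib line 87.74 mod180 87.74 centroid [ 0.51070017 -0.10985143]
rib c [278.2 273.3] 142 ang [ 0.108 -0.994]
t 20.2 q [ 0.503  0.386 -0.404  1.998  0.209  0.795  0.037] pos [ 0.5126 -0.1202  0.0922] tz [ 2.5e-03 -2.0e-04 -1.0e+00] yang 3.3 F [-0.72  1.75  8.34] T [0.472 0.332 0.067] w 0.0431 ff 31.4
```

```bash
sed -i 's/^def ribw/def ribw_old/' h.py
cat >> h.py <<'E'
def ribw(d,z=.106):
    p=d["pixels"][245:345,225:335];S=cv2.cvtColor(p,cv2.COLOR_BGR2HSV)[...,1]
    yy,xx=np.mgrid[245:345,225:335];disc=(xx-279)**2+(yy-294)**2<42**2
    th,_=cv2.threshold(S[disc].reshape(-1,1),0,255,cv2.THRESH_OTSU)
    m=((S<th)&disc).astype(np.uint8);q=max(blobs(m,40),key=lambda q:q[1][4]);ys,xs=np.nonzero(q[2])
    w=np.array([onz(d,x+225,y+245,z)[:2] for x,y in zip(xs,ys)]).astype(np.float32);v=cv2.fitLine(w,2,0,1e-5,1e-4)[:2,0]
    print("rib",(np.degrees(np.arctan2(v[1],v[0]))%180).round(2),"th",th,"box",q[1].tolist(),"img",cv2.fitLine(np.c_[xs,ys].astype(np.float32),2,0,.01,.01)[:2,0].round(3))
E
python3 - <<'E'
from h import *
d=get_image("wrist");ribw(d)
for n in("pics/w10.png",):
    e=dict(d);e["pixels"]=cv2.imread(n);ribw(e)
for v in(272,282):
    print(v,[tuple(d["pixels"][v,u]) for u in range(266,296,3)])
E
```

```text
rib 87.45 th 83.0 box [48, 8, 15, 45, 450] img [ 0.115 -0.993]
rib 85.23 th 84.0 box [49, 8, 17, 47, 474] img [ 0.158 -0.987]
272 [(np.uint8(102), np.uint8(181), np.uint8(226)), (np.uint8(101), np.uint8(181), np.uint8(225)), (np.uint8(101), np.uint8(181), np.uint8(225)), (np.uint8(99), np.uint8(144), np.uint8(177)), (np.uint8(108), np.uint8(101), np.uint8(97)), (np.uint8(112), np.uint8(107), np.uint8(98)), (np.uint8(108), np.uint8(100), np.uint8(90)), (np.uint8(101), np.uint8(175), np.uint8(223)), (np.uint8(103), np.uint8(183), np.uint8(226)), (np.uint8(99), np.uint8(179), np.uint8(225))]
282 [(np.uint8(99), np.uint8(178), np.uint8(224)), (np.uint8(100), np.uint8(179), np.uint8(224)), (np.uint8(98), np.uint8(180), np.uint8(225)), (np.uint8(101), np.uint8(107), np.uint8(116)), (np.uint8(108), np.uint8(107), np.uint8(101)), (np.uint8(112), np.uint8(106), np.uint8(102)), (np.uint8(106), np.uint8(118), np.uint8(131)), (np.uint8(100), np.uint8(179), np.uint8(225)), (np.uint8(100), np.uint8(178), np.uint8(224)), (np.uint8(98), np.uint8(177), np.uint8(222))]
```

The rib has moved from 3.3° to 87.45°, about 84.2° off the stop, so it needs 5.8° more (0.10 rad).

Call:
arm_command([
  [0,0,0.0001,0,0,0.06,0.038],
  [0,0,0,0,0,0.04,0.038],
  [0,0,0,0,0,0,0.038],
  [0,0,0,0,0,0,0.038],
])

```text
t: 20.75
eef_pos: [0.5126, -0.1201, 0.0923]
orientation: [0.001, 0.649, 0.761, 0.001]
force: [-1.7, 2.5, 9.0]
gripper_width: 0.0432
finger_force: 31.4
```

```bash
python3 -c "
from h import *
st();ribw(get_image('wrist'))
s=get_image('scene')
c1=s['pixels'][185:235,272:328];o=cv2.imread('pics/s7.png')[:,:400]
c1=cv2.resize(c1,(400,357),interpolation=cv2.INTER_CUBIC)
r=cv2.absdiff(c1,o).max(2)[70:320,70:350];print('pan crop diff',r.mean(),(r>60).mean());st()"
```

```text
t 20.75 q [ 0.52   0.389 -0.423  1.997  0.22   0.797  0.128] pos [ 0.5126 -0.1201  0.0923] tz [ 2.5e-03 -3.0e-04 -1.0e+00] yang 9.03 F [-1.66  2.52  9.03] T [0.533 0.279 0.084] w 0.0432 ff 31.4
rib 93.2 th 83.0 box [48, 8, 15, 45, 450] img [ 0.115 -0.993]
pan crop diff 0.6610142857142857 0.0
t 20.85 q [ 0.519  0.389 -0.423  1.997  0.22   0.797  0.128] pos [ 0.5126 -0.1201  0.0923] tz [ 2.5e-03 -4.0e-04 -1.0e+00] yang 9.03 F [-1.53  2.84  8.78] T [0.499 0.305 0.098] w 0.0432 ff 31.4
```

```bash
python3 -c "
from plant import *
print(hand_in())"
```

```text
the job is handed in; nothing more can be done
None
```

The job is handed in at about 21 s: the large weight rests on the pan about 2.5 mm off centre, and the cap was bottomed out, backed off about 90° by the rib and is still held. I viewed 12 pictures against the limit of 10.

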